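# Click the compass test set to its bar mark and start it

## Robot

A 6-joint arm with a two-finger parallel gripper is mounted at the origin on the work surface. World frame = base frame: x ahead of the robot, y to its left, z up, the work surface at z = 0. Lengths are in mm, angles in rad, forces in N, time in s.
With the tool pointing down it reaches from about 375 to 925 mm from the base axis. Payload 5.7 kg.
Tool frame: the origin (TCP) lies at the centre of the arm's flange, where the gripper is bolted on; the fingertips stand 173 mm ahead of it and the grasp point (between the pads) lies grip_point_offset ahead of it (grip_point_offset is the distance from the TCP to the grasp point, in mm); x points along the fingers, y is the direction in which the jaws open and shut, and the axes are right-handed (so a half turn about x gives the same grasp; the last joint's range is limited). The gripper opens to 85 mm and grips with 20 to 120 N. Pads are 22 mm wide; open, the fingers measure 114 mm over their backs; the gripper's body (76 mm by 85 mm) begins 54 mm behind the grasp point. The pads swing forward as they close: fully open they stand 13 mm farther back than shut.
Start: joints at [1.072, 0.359, 1.51, -0, 1.272, -0.115], TCP at [224.667, 556.336, 404.667] pointing down, gripper open.
Joint ranges: [-2.97, 2.97], [-1.01, 2.36], [0.21, 2.38], [-0.96, 4.11], [0.2, 2.71], [-2.98, 2.98]. Speed limits (rad/s): [2.39, 2.39, 3.14, 3.14, 3.14, 3.14].

## Interface

Orientations are given as a rotation vector (axis times angle).
In Python, from station import observe, get_image, camera_model, finish_job, recognise, cut_out, spot_point, grip_point_offset gives the robot as it stands.
- The arm moves only by the tool apply_moves, never from a script. Its argument "steps" is a list of rows, each a list of 7 numbers: the opening, from 0 (shut) to 1 (fully open), then the shift along the tool's x, y, z in cm, then the turn, a rotation vector about the tool's x, y, z in degrees. In form: [[gripper, x, y, z, ax, ay, az], ...]. A call has 1 to 12 rows; each row shifts and turns the commanded pose from where the row before left it, along the tool's axes as they then stand; what a row does not reach is not made up. A row lasts 1/10 s, in which the tool goes at most 50 mm and 8.59 degrees, less where a joint would pass 70% of its speed; a pose out of reach is approached as far as the arm can. A call with a gripper value outside its range is refused whole. The fingers move at their own pace and stop on an object; "newtons" is the grip in N (left out, the last holds). Time passes only in rows, so rows that do not move let the fingers close. It gives the time, the measured TCP pose, the force and the opening at its end, in the units of the state.
- observe(): the state, without advancing time (a new reading comes with each control period).
- get_image(name): name is "scene" or "top" or "wrist"; returns (picture, depth): 384x512x3 uint8, red, green, blue; 384x512 float32, mm along the optical axis (not along the pixel's ray), 0 where there is no reading.
- camera_model(name): a dict with "camera_matrix" (3x3 intrinsics, pixels), "dist" ([k1, k2, p1, p2, k3] as OpenCV has them; the pictures are not rectified), "position" and "attitude" of the camera in the world; the wrist camera has in their place "hand_eye" (4x4, takes a point from camera to tool coordinates, whose origin is the TCP and whose axes are the tool frame's). Camera axes: x right, y down, z forward; pixel columns grow to the right and rows downward; lengths in mm; the calibration is good to about 2 mm. A picture is of the moment at which its call begins: read the wrist's pose just before it. camera_model takes no time and is no camera call.
- finish_job(): hands the job in, once; it reports no verdict.
Trained networks look in the newest picture that a camera, given by its name, has taken for a name from the list of things; names that differ only in an ending like _2 or _b are one class to them, and where a whole thing is asked for, a point or a joint stands for the part that bears it (a point fixed in the world has none). Each returns a list of dicts, best first, with "p" (0 to 1); they miss things now and then, are a little off and sometimes report something else, mostly with a low value. They report only what shows in the picture. A call takes as long as a camera call.
- recognise(thing, camera): "position" ([row, column] in pixels, amid what is visible of it).
- cut_out(thing, camera): "pixels" (384x512 bool, what is visible of it) and "position" ([row, column] in pixels, amid what is visible of it).
- spot_point(thing, camera): "position" ([row, column] in pixels: a listed point, or the origin of a listed thing).
The state is a dict: "time_s": time; "joint_pos": joint angles; "dq": joint speeds; "joint_torque": joint torques, N m; "eef_pos": TCP position; "ee_rot": TCP orientation; "wrist_force": force on the tool from outside, world axes, zero at the start; "ft_torque": the same for the moment, N m; "grip_width": finger opening in mm.
Only numpy, scipy, OpenCV 4.12 (cv2) and the standard library are available. Lean on these libraries where they do the work, as an engineer would, in place of code of your own. Each camera call takes 0.05 s, during which the arm holds its last target.

## Task

On the grey compass test set, push the selector lever round clockwise with a fingertip, click by click, until it points at the long bar mark on the white dial, without letting it go past that mark to the next one. Only then press the round start button beside the dial fully down and let it spring back up. Just push: do not pinch the lever, and leave everything else lying about where it is.

Things in the scene. Friction and masses are not known exactly. Their poses are not given: they have to be found in the camera images.
- test_set: Grey metal test set fixed to the bench, 190 (its x) by 300 (its y) by 60 mm high; its yaw varies. Origin: centre of its underside; x to its rear, y to its left, z up. On its flat top, centred at (0, -50) mm, lies a white dial disc 166 mm across, 3 mm thick.
- selector_axis (a point): Point on the selector's vertical axis, on the dial disc's upper face (63 mm above the bench). Around it at radius 70 mm stand eight dark marks 3 mm high, 30 degrees apart: seven round, 6 mm across, and one bar. Seen from above the first is 105 degrees anticlockwise from the set's +x, the eighth 105 degrees clockwise.
- bar_mark (a point): Centre of the top of the bar mark that the lever must point at: 22 mm long (radially) by 12 mm, 70 mm from the selector's axis, 66 mm above the bench, sixth of the eight marks counted clockwise, 45 degrees clockwise of the set's +x.
- lever_tip (a point): Outer end of the selector lever's top edge, 58 mm from the axis, 29 mm above the disc. The lever is a black upright blade 10 mm thick, from a round hub (34 mm across, 29 mm high) out to 58 mm, its edges 5 and 29 mm above the disc, a thin white line along its top. It points from the axis to here.
- selector (a joint): Turn in rad: 0 = lever at the first mark, growing clockwise from above. It clicks in at each mark, every 0.524 (0 to 3.665); the bar mark is 2.618. Starts near one of the first four marks. Stops lie 0.12 beyond the end marks. 2 to 3 N at the outer half of the lever carries it over a click; past halfway it jumps to the next mark by itself and rests there.
- start_button (a joint): Travel of the start button in m: 0 up, 0.006 fully down. It springs back; fully down takes 5 N.
- start_button_top (a point): Centre of the top of the start button, a round black plunger 32 mm across in a steel housing on the set's top, at (0, 100) mm in the set's frame. It is pressed straight down.
- sphere_a: Grey steel sphere 80 mm across with a flat foot, standing to the left of the set. Origin under its centre. Not to be moved.
- sphere_b: The other such sphere, behind the set. Not to be moved.
- bracket: Cracked bronze U-shaped gimbal bracket, 50 by 110 by 68 mm high, right of the set. Origin under its centre. Not to be moved.
- spare_ring: Loose white enamel ring, 100 mm across, 5 mm high, in front of the set. Not to be moved.
- magnet_tube: Aluminium tube with square end caps, 148 mm long, 22 mm high, lying behind the set. Not to be moved.
- screwdriver: Screwdriver lying in front of the set. Not to be moved.
- compass_bowl: Brass bowl 100 mm across, 60 mm high, behind the set to the left. Not to be moved.
- cap_nut: Small brass cap nut 18 mm across, 14 mm high, standing on the set's top near its front edge, between dial and button. Not to be moved.

How it is judged (in metres and radians):
On the way, in this order (a step that is already met when the one before it is completed fails the run):
1. the lever points at the bar mark and rests in that click (value of joint selector between 2.478 and 2.758 rad), for 0.2 s.
2. the start button is pressed fully down (value of joint start_button above 0.0045 m), for 0.05 s.
At the end, for the whole second after the job is handed in: The selector rests in the click at the bar mark (within 0.14 rad, 8 degrees) and the start button is up again (within 1.5 mm) (all of step 1 and value of joint start_button below 0.0015 m); the robot touches nothing.
It fails at once if the selector is turned past the bar mark towards the next one (value of joint selector above 2.93 rad).
It fails at once if the start button is pressed while the lever is not at the bar mark (value of joint start_button above 0.003 m and (value of joint selector below 2.45 rad or value of joint selector above 2.79 rad)).
It fails at once if the lever is pinched between the fingers (contact force between the fingers and selector_c1 above 5 N and contact force between the fingers and selector_c2 above 5 N).
It fails at once if something else on the bench is moved or lifted (distance of any of sphere_a, sphere_b, bracket, spare_ring, magnet_tube, screwdriver, compass_bowl, cap_nut from where it was at the start of the episode above 0.02 m).
It also fails if it takes over 58 s, if anything falls off the work surface, if the arm or the gripper's body presses on something with over 40 N, if the wrist force passes 120 N, or if a joint passes its speed limit or range.

## Working session

There is one attempt and no reset: what is moved stays moved. The work goes in short steps, Python scripts to look and compute and a tool call to move; the robot and the scene stay as the last step left them, time stands still between calls to the robot, and variables do not carry over. Pictures are saved under pics/ and viewed, and the job is handed in when it is done.

Besides the shell and the picture viewer there is one more tool, called after "Call:" as name([rows], argument=value, ...), one row to a line, values as JSON. apply_moves: Moves the arm, as the interface text tells. Its arguments: {"type":"object","properties":{"steps":{"type":"array","items":{"type":"array","items":{"type":"number"}}},"newtons":{"type":"number"}},"required":["steps"]}

```bash
mkdir -p pics; ls; cat > h.py <<'E'
import numpy as np, cv2
from scipy.spatial.transform import Rotation as R
from station import *
def save(n,img):
    cv2.imwrite('pics/'+n+'.png',cv2.cvtColor(img,cv2.COLOR_RGB2BGR))
def pose(st): 
    T=np.eye(4);T[:3,:3]=R.from_rotvec(st['ee_rot']).as_matrix();T[:3,3]=st['eef_pos'];return T
E
python3 - <<'E'
from h import *
s=observe();print(s);print(grip_point_offset)
for c in ['scene','top','wrist']:
    im,d=get_image(c);save(c+'0',im);print(c,camera_model(c))
    np.save(c+'0d.npy',d)
    for t in ['selector_axis','bar_mark','lever_tip','start_button_top','test_set','cap_nut']:
        try: print(t,[(np.round(x['position'],1),round(x['p'],2)) for x in spot_point(t,c)[:2]])
        except Exception as e: print(t,e)
E
```

```text
pics
{'time_s': 0.0, 'joint_pos': array([ 1.07190471e+00,  3.59520424e-01,  1.51143768e+00,  2.04768950e-05,
        1.27247915e+00, -1.15101720e-01]), 'dq': array([-0.00036779, -0.00049105, -0.00087372,  0.00015323, -0.00123406,
       -0.00076074]), 'joint_torque': array([ 1.52653731e-03, -5.27631533e+01, -2.78618002e+01, -1.77954066e-04,
        1.34011623e-02, -8.59057508e-06]), 'eef_pos': array([224.49501365, 556.0342113 , 403.84210128]), 'ee_rot': array([ 0.2997381 ,  1.55032094, -0.30250494]), 'wrist_force': array([-0.84325556, -0.51859016,  1.09294151]), 'ft_torque': array([ 0.01126103, -0.02129078, -0.03356479]), 'grip_width': 85.43903530772715}
154.70000000000002
scene {'camera_matrix': array([[469.93249457,   0.        , 259.95133769],
       [  0.        , 469.93249457, 186.7822686 ],
       [  0.        ,   0.        ,   1.        ]]), 'dist': array([0.01398008, 0.        , 0.        , 0.        , 0.        ]), 'position': array([1185.10964108,  640.39065759,  756.79190614]), 'attitude': array([-0.93261342, -2.37564912,  1.16218615])}
selector_axis [(array([196. , 277.4]
[... 889 characters left out ...]

wrist {'camera_matrix': array([[284.51370419,   0.        , 255.66444561],
       [  0.        , 284.51370419, 189.01987958],
       [  0.        ,   0.        ,   1.        ]]), 'dist': array([-0.05245084,  0.        ,  0.        ,  0.        ,  0.        ]), 'hand_eye': array([[-5.16296756e-04, -2.91108075e-01,  9.56690035e-01,
         3.18213954e+01],
       [ 9.99999834e-01,  9.57725802e-05,  5.68812073e-04,
         1.24528498e+00],
       [-2.57210460e-04,  9.56690169e-01,  2.91107977e-01,
        -7.32710166e+01],
       [ 0.00000000e+00,  0.00000000e+00,  0.00000000e+00,
         1.00000000e+00]])}
selector_axis []
bar_mark []
lever_tip []
start_button_top []
test_set []
cap_nut []
```

View pics/top0.png

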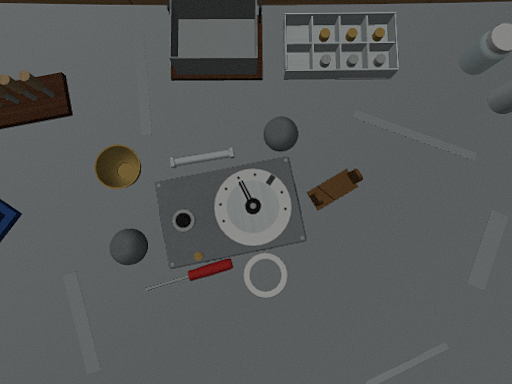

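View pics/scene0.png

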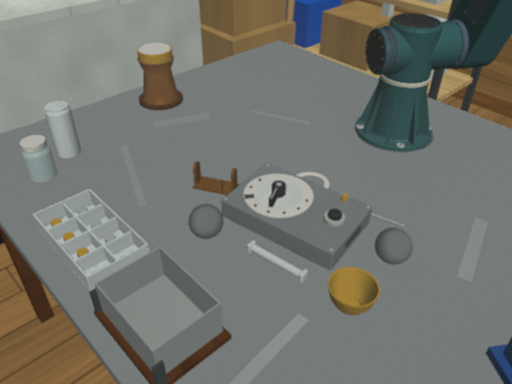

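```bash
cat >> h.py <<'E'
def ray(c,rc,z):
    m=camera_model(c);K=m['camera_matrix']
    p=cv2.undistortPoints(np.array([[[rc[1],rc[0]]]],float),K,m['dist'])[0,0]
    Rm=R.from_rotvec(m['attitude']).as_matrix();d=Rm@np.array([p[0],p[1],1]);o=m['position']
    return o+d*(z-o[2])/d[2]
def proj(c,P):
    m=camera_model(c)
    Rm=R.from_rotvec(m['attitude']).as_matrix().T
    q=cv2.projectPoints(np.atleast_2d(np.array(P,float)),cv2.Rodrigues(Rm)[0],-Rm@m['position'],m['camera_matrix'],m['dist'])[0]
    return q[:,0]
E
python3 - <<'E'
from h import *
im=cv2.imread('pics/top0.png')
cv2.imwrite('pics/top0z.png',cv2.resize(im[140:290,145:345],None,fx=4,fy=4,interpolation=cv2.INTER_CUBIC))
im=cv2.imread('pics/scene0.png')
cv2.imwrite('pics/scene0z.png',cv2.resize(im[150:270,200:400],None,fx=4,fy=4,interpolation=cv2.INTER_CUBIC))
ax=ray('top',(203.4,250.6),63);b=ray('top',(177.6,269.1),66);bt=ray('top',(219.5,180.8),70)
for n,c,r,z in [('ax','top',(203.4,250.6),63),('axS','scene',(196,277.4),63),('bar','top',(177.6,269.1),66),('barS','scene',(196.1,248),66),('but','top',(219.5,180.8),80),('butS','scene',(208.6,333.6),80)]:
    print(n,ray(c,r,z))
d=np.load('top0d.npy');m=camera_model('top')
Rm=R.from_rotvec(m['attitude']).as_matrix()
for v,u in [(219,183),(213,190),(206,253),(185,242),(190,243),(245,175),(256,198),(220,260),(246,130),(134,281)]:
    p=cv2.undistortPoints(np.array([[[u,v]]],float),m['camera_matrix'],m['dist'])[0,0]
    print(u,v,m['position']+Rm@np.array([p[0],p[1],1])*d[v,u])
E
```

```text
ax [554.63793065  41.62494379  63.        ]
axS [555.36061175  43.03375903  63.        ]
bar [610.25241213   0.96267231  66.        ]
barS [609.44714033  -0.65767901  66.        ]
but [520.8255672 188.3368737  80.       ]
butS [509.70769336 174.13990715  80.        ]
183 219 [521.7793993  183.4912804   81.47597757]
190 213 [534.61819938 170.54875184  72.29944046]
253 206 [546.95180941  36.98723404  93.37575172]
242 185 [590.97569054  59.51892873  93.68294193]
243 190 [580.49036688  57.50351328  93.44377855]
175 245 [467.38199402 203.46423711  60.78630105]
198 256 [444.72645408 152.53168998  74.1235561 ]
260 220 [518.63416143  21.81691158  65.63230837]
130 246 [466.86162029 295.16042124  70.49725435]
281 134 [704.82471506 -25.85095365  74.02845386]
```

View pics/top0z.png

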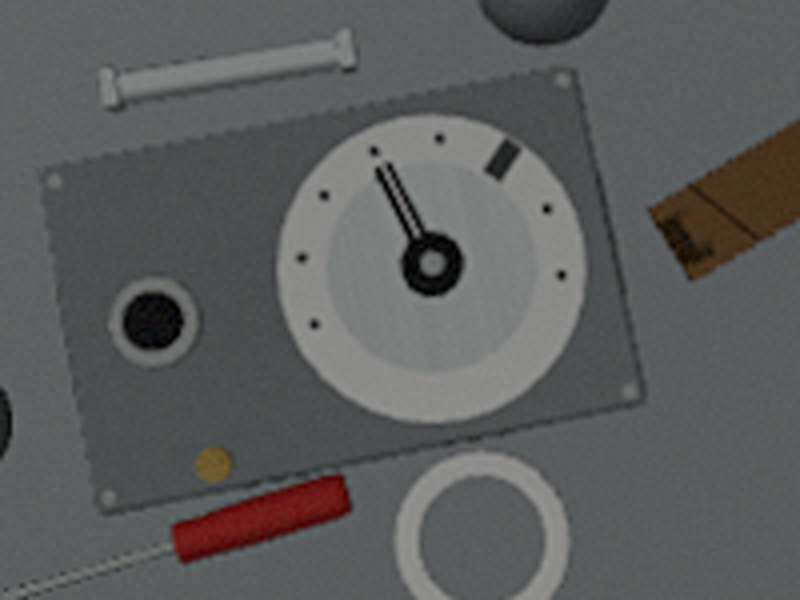

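View pics/scene0z.png

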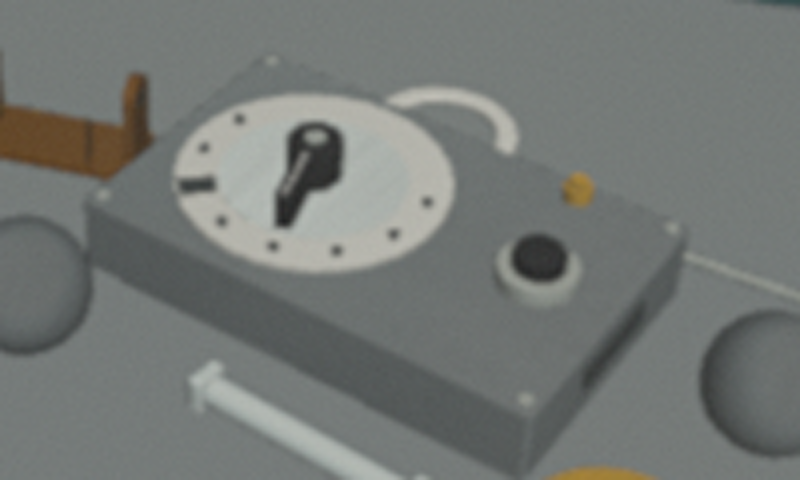

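```bash
python3 - <<'E'
from h import *
from scipy.optimize import least_squares
t=[(314,323),(301,257),(323,195),(374,150),(439,139),(502,159),(547,208),(561,275)]
ang=np.radians(105-30*np.arange(8))
s={2:(197,185),0:(428,202),1:(394,234)}
sc=[(428,202),(394,234),(336,250),(273,246),(222,221),(197,185),(203,147),(240,119)]
f=lambda uv,o:np.array([o[0]+(uv[0]+.5)/4-.5,o[1]+(uv[1]+.5)/4-.5])
T=np.array([f(x,(145,140)) for x in t]);S=np.array([f(x,(200,150)) for x in sc])
def model(p): return np.c_[p[0]+70*np.cos(ang+p[2]),p[1]+70*np.sin(ang+p[2]),np.full(8,66.)]
for n,fn in [('top',lambda p:(proj('top',model(p))-T).ravel()),('scene',lambda p:(proj('scene',model(p))-S).ravel()),('both',lambda p:np.r_[(proj('top',model(p))-T).ravel(),(proj('scene',model(p))-S).ravel()])]:
    r=least_squares(fn,[555,42,0.2]);p=r.x
    c,sn=np.cos(p[2]),np.sin(p[2]);O=p[:2]-np.array([[c,-sn],[sn,c]])@[0,-50]
    b=O+np.array([[c,-sn],[sn,c]])@[0,100]
    print(n,p,np.degrees(p[2]),'rms',np.sqrt(np.mean(r.fun**2)),'button',b)
# lever tip
a=r.x
for c,uv in [('top',f((381,166),(145,140))),('scene',f((283,196),(200,150)))]:
    q=ray(c,(uv[1],uv[0]),92);d=q[:2]-a[:2];print(c,q,np.hypot(*d),np.degrees(np.arctan2(d[1],d[0])-a[2]))
uv=f((153,321),(145,140))
for z in(75,81.5):print(ray('top',(uv[1],uv[0]),z))
uv=f((539,257),(200,150))
for z in(75,81.5):print(ray('scene',(uv[1],uv[0]),z))
E
```

```text
top [5.48504064e+02 3.79229510e+01 1.88021686e-01] 10.772849060178418 rms 0.14257427851396365 button [520.46669151 185.27934135]
scene [5.49356739e+02 3.90934663e+01 1.88730614e-01] 10.813467635194595 rms 0.1305360802506691 button [521.21490879 186.42994308]
both [5.48686375e+02 3.82610948e+01 1.88222764e-01] 10.784369999416358 rms 0.22102019061024997 button [520.61937359 185.61184444]
top [599.39993586  63.94094169  92.        ] 56.84469863123552 16.071934961370506
scene [600.02929314  64.04954893  92.        ] 57.4555443831277 15.885033933635794
[520.14305737 184.91531426  75.        ]
[519.95753173 183.72189122  81.5       ]
[517.50644607 183.5266432   75.        ]
[523.87117514 187.88224799  81.5       ]
```

```bash
cat >> h.py <<'E'
AX=np.array([548.8,38.4]);YAW=0.188;BUT=np.array([520.6,185.6])
# lever frame target: lever world angle th, finger centre at radius r, offset off (mm) to anticlockwise side
def fpos(thdeg,r,off):
    th=np.radians(thdeg)
    return AX+r*np.array([np.cos(th),np.sin(th)])+off*np.array([-np.sin(th),np.cos(th)])
def plan(x,y,z,yawz,n,cmd=None):
    """yawz: world angle (deg) of tool z axis; tool x down. print total shift per-row in tool frame (turn spread)"""
    T=pose(observe()) if cmd is None else cmd
    Rt=np.column_stack([[0,0,-1],np.cross([np.cos(np.radians(yawz)),np.sin(np.radians(yawz)),0],[0,0,-1]),[np.cos(np.radians(yawz)),np.sin(np.radians(yawz)),0]])
    rv=R.from_matrix(T[:3,:3].T@Rt).as_rotvec(degrees=True)
    sh=T[:3,:3].T@(np.array([x,y,z])-T[:3,3])/10
    print('total tool-frame shift cm',sh.round(2),'turn deg',rv.round(2),'tool z yaw now',np.degrees(np.arctan2(T[1,2],T[0,2])).round(2),'/row',(sh/n).round(2),(rv/n).round(2))
E
python3 - <<'E'
from h import *
s=observe();print(pose(s).round(3))
plan(*fpos(25.8+20,48,0),320,25.8,10)
p=fpos(25.8,48,28);print(p); plan(*p,320,25.8,10)
E
```

```text
[[-0.00000e+00  3.74000e-01  9.27000e-01  2.24644e+02]
 [-0.00000e+00  9.27000e-01 -3.74000e-01  5.56356e+02]
 [-1.00000e+00 -0.00000e+00 -0.00000e+00  4.04687e+02]
 [ 0.00000e+00  0.00000e+00  0.00000e+00  1.00000e+00]]
total tool-frame shift cm [  8.47 -31.45  51.27] turn deg [-47.79  -0.     0.  ] tool z yaw now -21.99 /row [ 0.85 -3.14  5.13] [-4.78 -0.    0.  ]
[579.82883024  84.50001837]
total tool-frame shift cm [  8.47 -30.45  50.6 ] turn deg [-47.79  -0.     0.  ] tool z yaw now -21.99 /row [ 0.85 -3.05  5.06] [-4.78 -0.    0.  ]
```

Call:
apply_moves([
  [0, 0, -1.9, 3.16, 0, 0, 0],
  [0, 0, -1.9, 3.16, 0, 0, 0],
  [0, 0, -1.9, 3.16, 0, 0, 0],
  [0, 0, -1.9, 3.16, 0, 0, 0],
  [0, 0, -1.9, 3.16, 0, 0, 0],
  [0, 0, -1.9, 3.16, 0, 0, 0],
  [0, 0, -1.9, 3.16, 0, 0, 0],
  [0, 0, -1.9, 3.16, 0, 0, 0],
  [0, 0, -1.9, 3.16, 0, 0, 0],
  [0, 0, -1.9, 3.16, 0, 0, 0],
  [0, 0, -1.9, 3.16, 0, 0, 0],
  [0, 0, -1.9, 3.16, 0, 0, 0],
], newtons=20)

```text
time_s: 2.25
eef_pos: [491.7, 201.6, 404.9]
ee_rot: [0.301, 1.549, -0.301]
wrist_force: [0.6, 0.0, -0.2]
grip_width: 0.2
```

Call:
apply_moves([
  [0, 0, -1.9, 3.16, 0, 0, 0],
  [0, 0, -1.9, 3.16, 0, 0, 0],
  [0, 0, -1.9, 3.16, 0, 0, 0],
  [0, 0, -1.9, 3.16, 0, 0, 0],
  [0, 0, 0, 0, -8, 0, 0],
  [0, 0, 0, 0, -8, 0, 0],
  [0, 0, 0, 0, -8, 0, 0],
  [0, 0, 0, 0, -8, 0, 0],
  [0, 0, 0, 0, -8, 0, 0],
  [0, 0, 0, 0, -8, 0, 0],
  [0, 0, 0, 0, 0, 0, 0],
  [0, 0, 0, 0, 0, 0, 0],
])

```text
time_s: 3.45
eef_pos: [579.7, 85.1, 404.7]
ee_rot: [-0.353, 1.542, 0.353]
wrist_force: [-0.3, 0.4, 0.3]
grip_width: -0.2
```

```bash
python3 - <<'E'
from h import *
s=observe();print(s['time_s'],s['joint_pos'],s['grip_width'],s['wrist_force']);plan(*fpos(25.8,48,35),260,25.8,1)
im,d=get_image('top');save('top1',im);im,d=get_image('wrist');save('wrist1',im)
E
```

```text
3.45 [ 2.79994149e-02  3.38584140e-01  1.54163068e+00 -8.86902527e-05
  1.26140554e+00 -1.99302059e+00] -0.18710525098336503 [-0.30756468  0.38678073  0.25029867]
total tool-frame shift cm [ 1.447e+01  6.400e-01 -1.000e-02] turn deg [-0. -0.  0.] tool z yaw now 25.8 /row [ 1.447e+01  6.400e-01 -1.000e-02] [-0. -0.  0.]
```

View pics/wrist1.png

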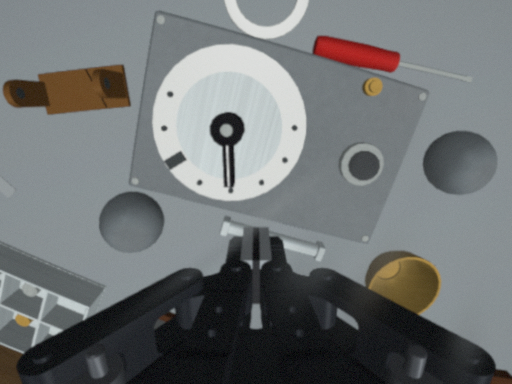

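View pics/top1.png

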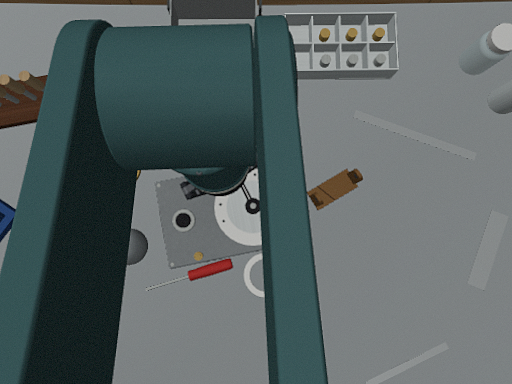

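Call:
apply_moves([
  [0, 2.5, 0.3, 0, 0, 0, 0],
  [0, 2.5, 0.34, 0, 0, 0, 0],
  [0, 2.5, 0, 0, 0, 0, 0],
  [0, 2.5, 0, 0, 0, 0, 0],
  [0, 2.5, 0, 0, 0, 0, 0],
  [0, 1.5, 0, 0, 0, 0, 0],
  [0, 1.0, 0, 0, 0, 0, 0],
  [0, 0.77, 0, 0, 0, 0, 0],
  [0, 0, 0, 0, 0, 0, 0],
  [0, 0, 0, 0, 0, 0, 0],
])

```text
time_s: 4.55
eef_pos: [577.2, 90.9, 247.5]
ee_rot: [-0.356, 1.541, 0.356]
wrist_force: [-0.0, 0.5, 0.1]
grip_width: 0.3
```

```bash
python3 - <<'E'
from h import *
im,d=get_image('wrist');save('wrist2',im);im,d=get_image('scene');save('scene2',cv2.resize(im[130:290,180:400],None,fx=3.5,fy=3.5))
E
```

```text
(no output)
```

View pics/wrist2.png

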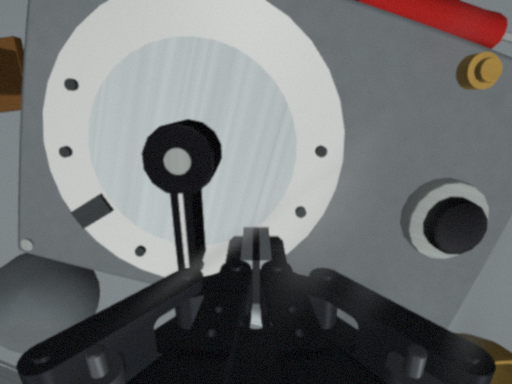

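View pics/scene2.png

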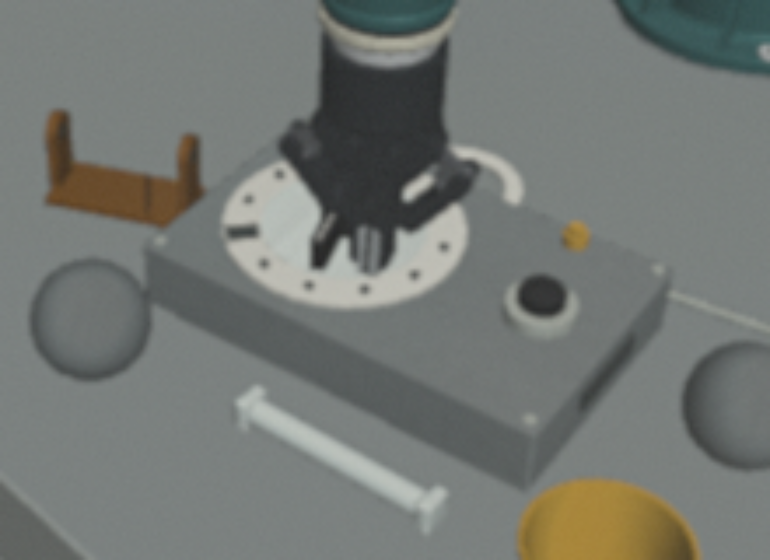

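Call:
apply_moves([
  [0, 0, -0.5, 0, 0, 0, 0],
  [0, 0, -0.5, 0, 0, 0, 0],
  [0, 0, -0.3, 0, 0, 0, 0],
  [0, 0, -0.2, 0, 0, 0, 0],
  [0, 0, 0, 0, 0, 0, 0],
])

```text
time_s: 5.15
eef_pos: [583.6, 77.0, 247.0]
ee_rot: [-0.356, 1.541, 0.355]
wrist_force: [-0.2, 0.7, -0.3]
grip_width: -0.3
```

```bash
python3 - <<'E'
from h import *
print(fpos(25.8,48,20));im,d=get_image('wrist');save('wrist3',im)
E
```

```text
[583.31067904  77.2974682 ]
```

View pics/wrist3.png

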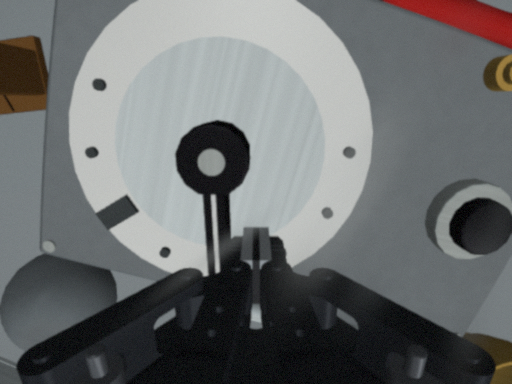

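Call:
apply_moves([
  [0, 0, -0.17, 0.07, 2, 0, 0],
  [0, 0, -0.17, 0.07, 2, 0, 0],
  [0, 0, -0.17, 0.07, 2, 0, 0],
  [0, 0, -0.17, 0.07, 2, 0, 0],
  [0, 0, 0, 0, 0, 0, 0],
])

```text
time_s: 5.7
eef_pos: [588.3, 72.4, 246.8]
ee_rot: [-0.246, 1.558, 0.247]
wrist_force: [-1.1, 1.3, 1.0]
grip_width: 0.2
```

```bash
python3 - <<'E'
from h import *
im,d=get_image('wrist');save('wrist4',im)
E
```

```text
(no output)
```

View pics/wrist4.png

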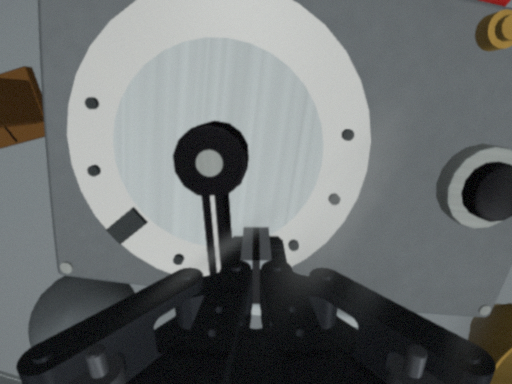

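Call:
apply_moves([
  [0, 0, -0.17, 0.07, 2, 0, 0],
  [0, 0, -0.17, 0.07, 2, 0, 0],
  [0, 0, -0.17, 0.07, 2, 0, 0],
  [0, 0, -0.17, 0.07, 2, 0, 0],
  [0, 0, -0.08, 0.03, 1, 0, 0],
  [0, 0, 0, 0, 0, 0, 0],
  [0, 0, 0, 0, 0, 0, 0],
])

```text
time_s: 6.45
eef_pos: [593.6, 65.6, 247.0]
ee_rot: [-0.124, 1.567, 0.124]
wrist_force: [0.8, -0.2, 0.3]
grip_width: 0.0
```

```bash
python3 - <<'E'
from h import *
im,d=get_image('wrist');save('wrist5',im)
E
```

```text
(no output)
```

View pics/wrist5.png

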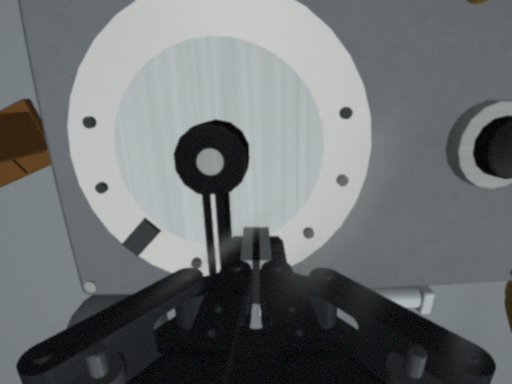

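Call:
apply_moves([
  [0, 0, -0.17, 0.07, 2, 0, 0],
  [0, 0, 0, 0, 0, 0, 0],
  [0, 0, 0, 0, 0, 0, 0],
])

```text
time_s: 6.8
eef_pos: [594.5, 64.1, 247.0]
ee_rot: [-0.097, 1.569, 0.097]
wrist_force: [-0.2, -0.2, -0.3]
grip_width: -0.4
```

```bash
python3 - <<'E'
from h import *
im,d=get_image('wrist');save('wrist6',im)
E
```

```text
(no output)
```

View pics/wrist6.png

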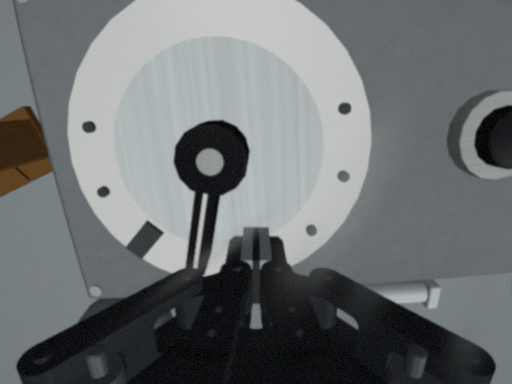

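Call:
apply_moves([
  [0, 0, -0.17, 0.07, 2, 0, 0],
  [0, 0, -0.17, 0.07, 2, 0, 0],
  [0, 0, -0.17, 0.07, 2, 0, 0],
  [0, 0, -0.17, 0.07, 2, 0, 0],
  [0, 0, -0.17, 0.07, 2, 0, 0],
  [0, 0, -0.17, 0.07, 2, 0, 0],
  [0, 0, -0.17, 0.07, 2, 0, 0],
  [0, 0, -0.17, 0.07, 2, 0, 0],
  [0, 0, -0.17, 0.07, 2, 0, 0],
  [0, 0, -0.17, 0.07, 2, 0, 0],
  [0, 0, -0.17, 0.07, 2, 0, 0],
  [0, 0, 0, 0, 0, 0, 0],
])

```text
time_s: 8.05
eef_pos: [601.2, 45.3, 247.0]
ee_rot: [0.206, 1.561, -0.205]
wrist_force: [0.2, 2.1, 0.6]
grip_width: 0.0
```

```bash
python3 - <<'E'
from h import *
s=observe();print(s['wrist_force']);T=pose(s);yaw=np.degrees(np.arctan2(T[1,2],T[0,2]));print(yaw)
d=T[:2,3]-AX; y=np.radians(yaw);print('r,off',d@[np.cos(y),np.sin(y)],d@[-np.sin(y),np.cos(y)])
im,d=get_image('wrist');save('wrist7',im)
E
```

```text
[0.1833214  2.07026637 0.56168534]
-14.982646192701022
r,off 48.79490716509338 20.211108454721163
```

View pics/wrist7.png

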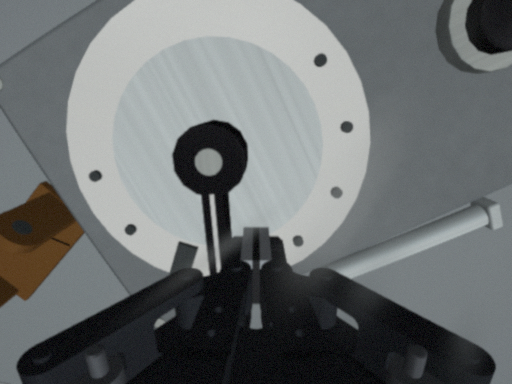

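In contact, 2 N, lever just short of halfway. Continuing gently.

Call:
apply_moves([
  [0, 0, -0.17, 0.07, 2, 0, 0],
  [0, 0, -0.17, 0.07, 2, 0, 0],
  [0, 0, -0.08, 0.03, 1, 0, 0],
  [0, 0, 0, 0, 0, 0, 0],
  [0, 0, 0, 0, 0, 0, 0],
])

```text
time_s: 8.6
eef_pos: [601.6, 40.6, 247.0]
ee_rot: [0.273, 1.554, -0.273]
wrist_force: [0.0, -0.0, 0.1]
grip_width: -0.6
```

Call:
apply_moves([
  [0, 0, -0.08, 0.03, 1, 0, 0],
  [0, 0, -0.08, 0.03, 1, 0, 0],
  [0, 0, -0.08, 0.03, 1, 0, 0],
  [0, 0, 0, 0, 0, 0, 0],
  [0, 0, 0, 0, 0, 0, 0],
])

```text
time_s: 9.1
eef_pos: [601.6, 38.0, 247.0]
ee_rot: [0.315, 1.548, -0.315]
wrist_force: [-0.4, -0.6, 0.2]
grip_width: 0.0
```

```bash
python3 - <<'E'
from h import *
im,d=get_image('wrist');save('wrist8',im)
E
```

```text
(no output)
```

View pics/wrist8.png

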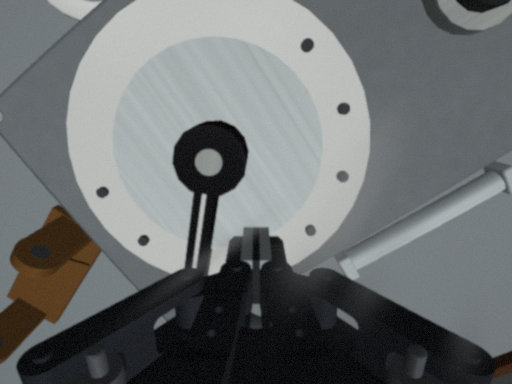

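Call:
apply_moves([
  [0, 0, 0.5, 0, 0, 0, 0],
  [0, 0, 1.0, 0, 0, 0, 0],
  [0, -2, 0, 0, 0, 0, 0],
  [0, -3, 0, 0, 0, 0, 0],
  [0, -3, 0, 0, 0, 0, 0],
  [0, -2, 0, 0, 0, 0, 0],
  [0, 0, 0, 0, 0, 0, 0],
])

```text
time_s: 9.85
eef_pos: [609.0, 52.6, 350.4]
ee_rot: [0.315, 1.541, -0.313]
wrist_force: [0.4, -0.4, 0.4]
grip_width: -0.1
```

```bash
python3 - <<'E'
from h import *
im,d=get_image('wrist');save('wrist9',im)
plan(*BUT,347,-23,1)
E
```

```text
total tool-frame shift cm [  0.12   8.83 -13.26] turn deg [ 0.04  0.19 -0.08] tool z yaw now -22.96 /row [  0.12   8.83 -13.26] [ 0.04  0.19 -0.08]
```

View pics/wrist9.png

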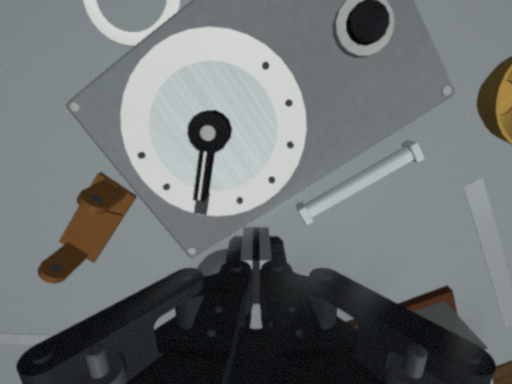

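Call:
apply_moves([
  [0, 0, 1.77, -2.65, 0, 0, 0],
  [0, 0, 1.77, -2.65, 0, 0, 0],
  [0, 0, 1.77, -2.65, 0, 0, 0],
  [0, 0, 1.77, -2.65, 0, 0, 0],
  [0, 0, 1.75, -2.66, 0, 0, 0],
  [0, 2, 0, 0, 0, 0, 0],
  [0, 2, 0, 0, 0, 0, 0],
  [0, 2, 0, 0, 0, 0, 0],
  [0, 1, 0, 0, 0, 0, 0],
  [0, 0.5, 0, 0, 0, 0, 0],
  [0, 0, 0, 0, 0, 0, 0],
  [0, 0, 0, 0, 0, 0, 0],
])

```text
time_s: 11.1
eef_pos: [520.2, 185.0, 272.4]
ee_rot: [0.315, 1.547, -0.315]
wrist_force: [-0.1, -0.3, 0.1]
grip_width: -0.2
```

```bash
python3 - <<'E'
from h import *
im,d=get_image('wrist');save('wrist10',im)
plan(*BUT,252,-23,1)
im,d=get_image('scene');save('scene10',cv2.resize(im[130:290,180:400],None,fx=3.5,fy=3.5))
E
```

```text
total tool-frame shift cm [ 2.06  0.07 -0.  ] turn deg [ 0.    0.06 -0.04] tool z yaw now -23.0 /row [ 2.06  0.07 -0.  ] [ 0.    0.06 -0.04]
```

View pics/wrist10.png

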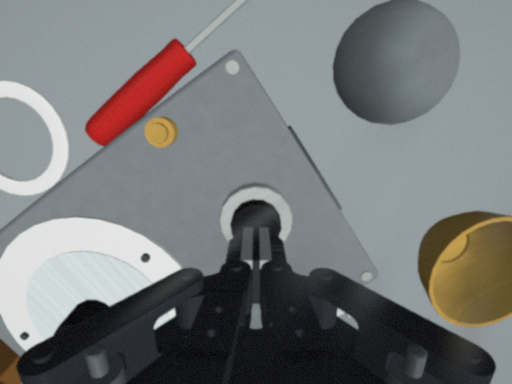

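View pics/scene10.png

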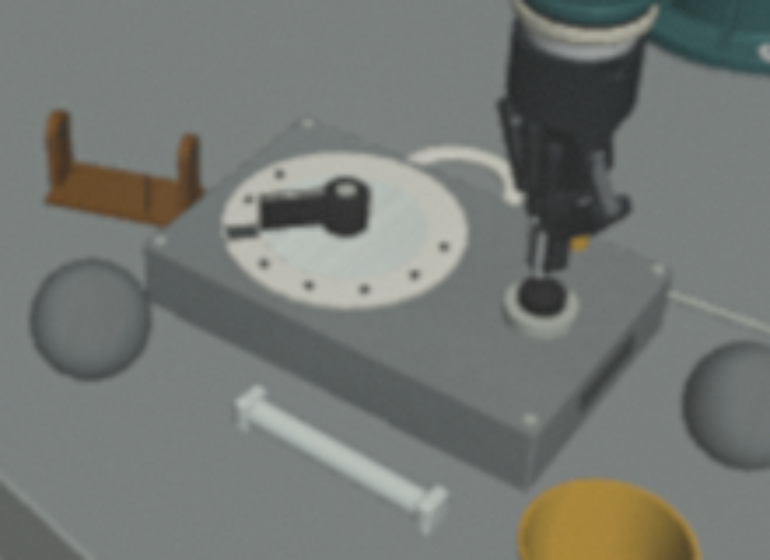

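Call:
apply_moves([
  [0, 0.7, 0, 0, 0, 0, 0],
  [0, 0.6, 0, 0, 0, 0, 0],
  [0, 0.3, 0, 0, 0, 0, 0],
  [0, 0.2, 0, 0, 0, 0, 0],
  [0, 0.1, 0, 0, 0, 0, 0],
  [0, 0, 0, 0, 0, 0, 0],
])

```text
time_s: 11.8
eef_pos: [519.6, 184.9, 252.9]
ee_rot: [0.314, 1.549, -0.315]
wrist_force: [-1.0, -0.3, 3.3]
grip_width: 0.3
```

Call:
apply_moves([
  [0, 0.1, 0, 0, 0, 0, 0],
  [0, 0.1, 0, 0, 0, 0, 0],
  [0, 0, 0, 0, 0, 0, 0],
])

```text
time_s: 12.1
eef_pos: [519.6, 184.9, 251.0]
ee_rot: [0.314, 1.548, -0.315]
wrist_force: [-3.7, -0.4, 4.0]
grip_width: -0.1
```

Call:
apply_moves([
  [0, 0.1, 0, 0, 0, 0, 0],
  [0, 0.1, 0, 0, 0, 0, 0],
  [0, 0, 0, 0, 0, 0, 0],
])

```text
time_s: 12.4
eef_pos: [519.7, 184.9, 249.4]
ee_rot: [0.315, 1.548, -0.315]
wrist_force: [-5.0, -1.8, 8.2]
grip_width: 0.0
```

Call:
apply_moves([
  [0, 0.1, 0, 0, 0, 0, 0],
  [0, 0, 0, 0, 0, 0, 0],
  [0, 0, 0, 0, 0, 0, 0],
])

```text
time_s: 12.7
eef_pos: [519.7, 184.9, 249.3]
ee_rot: [0.315, 1.548, -0.315]
wrist_force: [-5.6, -1.7, 16.4]
grip_width: -0.3
```

```bash
python3 - <<'E'
from h import *
print(observe()['wrist_force'],observe()['eef_pos'])
im,d=get_image('scene');save('scene11',cv2.resize(im[130:290,180:400],None,fx=3.5,fy=3.5))
E
```

```text
[-5.59409979 -1.67731249 16.41119226] [519.6607915  184.9311389  249.25964298]
```

View pics/scene11.png

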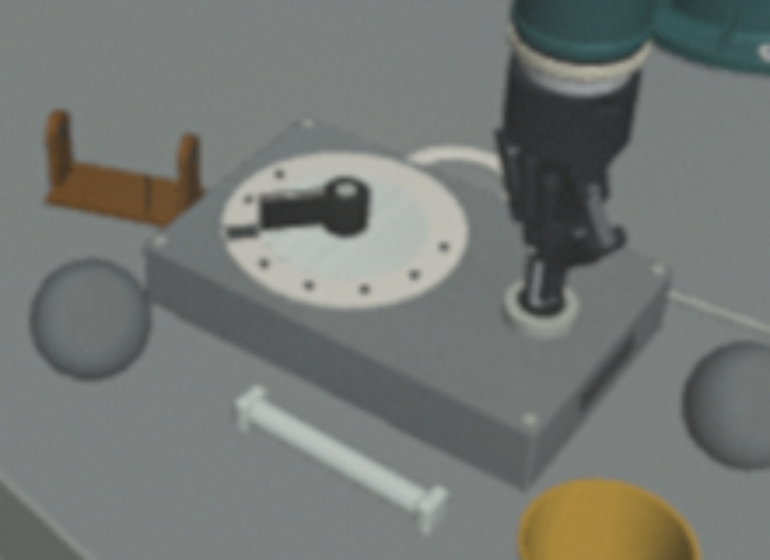

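Call:
apply_moves([
  [0, -0.2, 0, 0, 0, 0, 0],
  [0, 0, 0, 0, 0, 0, 0],
])

```text
time_s: 12.95
eef_pos: [519.8, 184.9, 250.3]
ee_rot: [0.315, 1.548, -0.315]
wrist_force: [-2.0, -1.8, 3.9]
grip_width: -0.4
```

Call:
apply_moves([
  [0, -0.2, 0, 0, 0, 0, 0],
  [0, 0, 0, 0, 0, 0, 0],
])

```text
time_s: 13.15
eef_pos: [520.0, 185.0, 252.1]
ee_rot: [0.315, 1.548, -0.315]
wrist_force: [-2.1, -1.5, 3.8]
grip_width: -0.2
```

Call:
apply_moves([
  [0, -0.2, 0, 0, 0, 0, 0],
  [0, 0, 0, 0, 0, 0, 0],
])

```text
time_s: 13.35
eef_pos: [520.1, 185.0, 254.1]
ee_rot: [0.315, 1.547, -0.315]
wrist_force: [-1.8, -0.2, 1.7]
grip_width: 0.1
```

Call:
apply_moves([
  [0, -0.1, 0, 0, 0, 0, 0],
  [0, 0, 0, 0, 0, 0, 0],
])

```text
time_s: 13.55
eef_pos: [520.1, 185.0, 255.0]
ee_rot: [0.315, 1.547, -0.315]
wrist_force: [-0.2, 0.3, 1.9]
grip_width: 0.2
```

Call:
apply_moves([
  [0, -0.1, 0, 0, 0, 0, 0],
  [0, 0, 0, 0, 0, 0, 0],
])

```text
time_s: 13.75
eef_pos: [520.0, 185.0, 256.0]
ee_rot: [0.315, 1.547, -0.315]
wrist_force: [0.7, -0.1, 1.0]
grip_width: -0.2
```

Call:
apply_moves([
  [0, -1, 0, 0, 0, 0, 0],
  [0, -2, 0, 0, 0, 0, 0],
  [0, -3, 0, 0, 0, 0, 0],
  [0, -3, 0, 0, 0, 0, 0],
  [0, 0, 0, -3, 0, 0, 0],
  [0, 0, 0, -3, 0, 0, 0],
  [0, 0, 0, 0, 0, 0, 0],
  [0, 0, 0, 0, 0, 0, 0],
])

```text
time_s: 14.55
eef_pos: [464.4, 208.6, 346.7]
ee_rot: [0.314, 1.547, -0.314]
wrist_force: [-0.2, 0.1, 0.6]
grip_width: 0.3
```

```bash
python3 - <<'E'
from h import *
im,d=get_image('scene');save('scene12',im[90:384]);im,d=get_image('wrist');save('wrist12',im)
print(observe()['wrist_force'])
E
```

```text
[ 0.55710784  0.20886485 -0.27482697]
```

View pics/scene12.png

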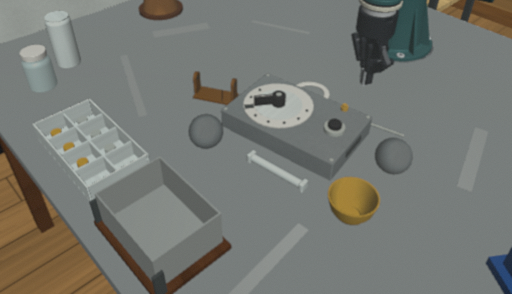

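View pics/wrist12.png

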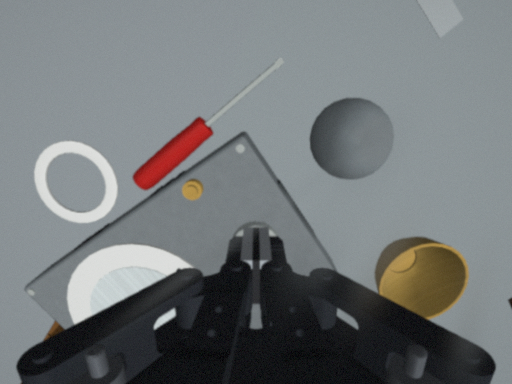

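The lever (scene picture, about (270,98)) points at the bar mark. The button at (335,126) is up, nothing else has moved, and the hand is clear of everything. I'm handing the job in.

```bash
python3 -c "
from station import *
print(finish_job())"
```

```text
the job is handed in; nothing more can be done
None
```

The lever now points at the bar mark, and the start button has been pressed fully down and let go. I handed the job in at about 14.6 s of the 58 s allowed. `finish_job` gave no verdict, so the result rests on my own checks.

- **Lever:** it started at the fourth mark. I pushed it two clicks clockwise with the closed fingertips on one side only, at about 2 N. After the second click the wrist picture showed it on the bar mark, and the scene picture taken at the end shows the same.
- **Button:** I pressed it straight down until it hit a hard stop, where the force reached 16 N. Backing off, the force faded out about 6 mm higher, which matches the full 6 mm of travel. I judged the return from this and the final scene picture, because the joint values themselves are not reported.
- **Other objects:** by eye, nothing else moved in the last two pictures, and the hand ended clear of everything with about zero wrist force.

No check failed. The force noise of about 0.5 N makes the travel figure good to roughly 1 mm.

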